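# Fix a paint jar in the bench pot holder with its edge thumbwheel

### The job

Fix the teal paint jar with the blue lid in the pot holder that is screwed to the bench, so that it cannot tip while someone paints from it. With a fingertip, roll the black thumbwheel that peeps through the slot in the holder's cover to back the sliding jaw off, stand the jar upright between the jaws and let go of it, then roll the wheel the other way until the jaw keeps the jar snug against the vee jaw, with at least 6 N once the finger is off: feel how stiff the wheel gets and stop in time, for the glass must never be squeezed with over 20 N. Move the jaw only by its wheel, not by pushing on it, and leave the other jars and the glitter vial where they stand.

Things in the scene. Friction and masses are not known exactly. Their poses are not given: they have to be found in the camera images.
- holder: Pot holder fixed to the bench: grey plate 86x206x10 mm with, along its y axis, a black wheel housing (aluminium cover) at the -y end, a sliding jaw, and a fixed vee jaw at the +y end. Origin: bench height, middle of the plate; the jar stands on the plate. Rolling the wheel's top toward +y closes the jaw, toward -y opens it, 1 mm of jaw per 4 mm of rim (rack and pinion).
- slot (a point): Middle of the slot in the cover, on its upper face 48 mm above the bench (holder y -62). Slot 14 (x) by 38 mm (y), housing 58 by 84. In it the rim of a black ribbed wheel, 40 mm diameter, 10 thick, axle along x. The axle is shimmed, so the rim's top stands 3 to 9 mm proud of the cover: find it by touch. A flat tip dragged 20 mm across it moves the jaw 5 mm; lift and stroke again.
- vee_jaw: Fixed aluminium vee jaw, two rubber faces opening toward -y; 60 mm wide, top 36 mm above the bench. Origin and axes are the holder's. Drag felt along the wheel's rim: 3 to 4.5 N while the jaw moves freely or shoves the jar; once the jar is home here each further N adds about 4 N of squeeze. 7 to 8 N is right, 9 too much. Rim friction is 0.7 to 1.4 from run to run, so no one press suits all.
- sliding_jaw: Aluminium jaw, flat rubber face 40 mm wide, top 37 mm above the bench; slides along holder y. Origin: bench height under the face. Face in the holder frame: y -1.5 mm fully back, +18.5 when just touching the seated jar, +20.5 to +26.5 at the start (too close for the jar). It stays where it is left; about half the squeeze relaxes when the finger lifts. Never push it with over 6 N.
- seat (a point): Point on the plate's upper face (10 mm above the bench; holder frame x 0, y +45 mm) where the middle of the jar's underside stands when the jar is home in the vee.
- jar_teal: The jar to load: round glass jar of teal paint, blue lid, paper labels; 53 mm in diameter over body and lid, 76 mm high, 0.15 to 0.29 kg. Origin: middle of its underside. Gripped 50 mm above its foot, across the holder's x axis, the fingers clear both jaws.
- jar_olive: Bystander: olive paint jar with a red lid, 53 mm in diameter, 87 mm high. Origin: middle of its underside.
- jar_purple: Bystander: purple paint jar with a green lid, 62 mm in diameter, 70 mm high. Origin: middle of its underside.
- vial_pink: Bystander: small vial of pink glitter with a white cap, 20 mm in diameter, 36 mm high. Origin: middle of its underside.
Mind the look-alikes: they are no part of the job. What is shaped like the jar_teal but yellow is not meant.

How it is judged:
On the way:
1. the teal jar stands on the holder's plate between the jaws, let go by the fingers (horizontal distance between jar_teal and seat below 0.02 m and height (world z) of jar_teal below 0.014 m and angle between jar_teal's own z axis and vertical below 0.1 rad and contact force between the fingers and jar_teal below 0.1 N), for 0.2 s.
At the end, for the whole second after the job is handed in: the teal jar stands upright (within 0.1 rad) and at rest on the holder's plate, its axis within 6 mm of the seat, the sliding jaw pressing on it with more than 6 N and the jar on the vee jaw with more than 4 N (contact force between jar_teal and sliding_jaw above 6 N and contact force between jar_teal and vee_jaw above 4 N and horizontal distance between jar_teal and seat below 0.006 m and height (world z) of jar_teal below 0.014 m and angle between jar_teal's own z axis and vertical below 0.1 rad and linear speed of jar_teal below 0.01 m/s); the robot touches nothing.
It fails at once if the sliding jaw squeezes the jar with more than 20 N (contact force between jar_teal and sliding_jaw above 20 N).
It fails at once if the robot pushes the sliding jaw itself with more than 6 N (contact force between the fingers and sliding_jaw above 6 N).
It fails at once if another jar or the vial is shifted by more than 15 mm (distance of any of jar_olive, jar_purple, vial_pink from where it was at the start of the episode above 0.015 m).
It also fails if it takes over 70 s, if anything falls off the work surface, if the arm or the gripper's body presses on something with over 40 N, if the wrist force passes 120 N, or if a joint passes its speed limit or range.

### The arm

A 6-joint arm with a two-finger parallel gripper is mounted at the origin on a cart in front of the work surface, level with it; the furniture and walls round the work are solid. World frame = base frame: x ahead of the robot, y to its left, z up, the work surface at z = 0. Lengths are in m, angles in rad, forces in N, time in s.
With the tool pointing down it reaches from about 0.35 to 0.975 m from the base axis. Payload 17.4 kg.
Tool frame: the origin (TCP) lies between the finger pads; the fingertips stand 14 mm ahead of it and the grasp point (between the pads) lies 5 mm behind it; z points along the fingers, y is the line along which they close (so a half turn about z gives the same grasp; the last joint's range is limited). The gripper opens to 85 mm and grips with 20 to 120 N. Pads are 22 mm wide; open, the fingers measure 114 mm over their backs; the gripper's body (76 mm by 85 mm) begins 54 mm behind the grasp point. The pads swing forward as they close: fully open they stand 13 mm farther back than shut.
Start: joints at [1.266, 0.116, 1.442, -0, 1.584, -0.038], TCP at [0.178, 0.651, 0.245] pointing down, gripper open.
Joint ranges: [-2.83, 2.83], [-0.83, 2.19], [0.07, 2.5], [-1.14, 4.28], [0.01, 3], [-2.97, 2.97]. Speed limits (rad/s): [1.89, 1.89, 2.22, 3.14, 3.14, 3.14].

### API

Orientations are given as a unit quaternion [x, y, z, w].
In Python, from rig import * gives the robot as it stands.
- The arm moves only by the tool drive_tool, never from a script. Its argument "series" is a list of rows, each a list of 5 numbers: the shift along the tool's x, y, z in mm, then the turn about the tool's z in degrees, then the closure, from 0 (fully open) to 1 (shut). A call has 1 to 20 rows; each row is the pose to reach, as a shift and turn from the pose commanded when the call began, along the tool's axes at that moment; what a row does not reach only later rows make up. A row lasts 1/8 s, in which the tool goes at most 62.5 mm and 10.7 degrees, less where a joint would pass 70% of its speed; a pose out of reach is approached as far as the arm can. A call with a gripper value outside its range is refused whole. The fingers move at their own pace and stop on an object; "squeeze" is the grip in N (left out, the last holds). Time passes only in rows, so rows that repeat a pose let the fingers close. It gives the time, the measured TCP pose, the force, the opening and the grip force at its end, in the units of the state.
- read_state(): the state, without advancing time (a new reading comes with each control period).
- get_image(name): name is "side" or "top" or "wrist"; returns a dict with "img" (480x640x3 uint8, red, green, blue), "vertical_fov" (degrees; the focal length in pixels is half the picture's height over the tangent of half this angle, whatever the lens; pixels are square), "cx", "cy" (the principal point, pixels), "rvec" (rotation vector, rad) and "tvec" (3), from world to camera coordinates, as OpenCV has them; the wrist camera has in their place "hand_eye" (4x4, takes a point from camera to tool coordinates, whose origin is the TCP and whose axes are the flange's). Camera axes: x right, y down, z forward; pixel columns grow to the right and rows downward; lengths in m; the calibration is good to about 2 mm. A picture is of the moment at which its call begins: read the wrist's pose just before it. There is no depth.
- finish_job(): hands the job in; it is judged then, once.
Trained networks look in the newest picture that a camera, given by its name, has taken for a name from the list of things; names that differ only in an ending like _2 or _b are one class to them, and where a whole thing is asked for, a point or a joint stands for the part that bears it (a point fixed in the world has none). Each returns a list of dicts, best first, with "score" (0 to 1); they miss things now and then, are a little off and sometimes report something else, mostly with a low value. They report only what shows in the picture. A call takes as long as a camera call. They do not tell look-alikes from the thing itself.
- find_in(camera, name): "point" ([column, row] in pixels, amid what is visible of it).
- tip_of(camera, name): "point" ([column, row] in pixels: a listed point, or the origin of a listed thing).
The state is a dict: "clock": time; "q": joint angles; "qd": joint speeds; "tau": joint torques, N m; "position": TCP position; "eef_rot": TCP orientation; "ft_force": force on the tool from outside, world axes, zero at the start; "wrist_torque": the same for the moment, N m; "grip_width": opening from 0.0 (shut) to 1.0 (fully open); "grip_force": force on a finger pad.
Only numpy, scipy, OpenCV 4.12 (cv2) and the standard library are available. Lean on these libraries where they do the work, as an engineer would, in place of code of your own. Each camera call takes 0.05 s, during which the arm holds its last target. There are 200 camera calls.

## Working session

There is one attempt and no reset: what is moved stays moved. The work goes in short steps, Python scripts to look and compute and a tool call to move; the robot and the scene stay as the last step left them, time stands still between calls to the robot, and variables do not carry over. Pictures are saved under pics/ and viewed, at most 10 in all, crops included, and the job is handed in when it is done.

Besides the shell and the picture viewer there is one more tool, called after "Request:" by a JSON object that holds its "name" and its "arguments", one argument or row to a line. drive_tool: Moves the arm, as the interface text tells. Its arguments: {"type":"object","properties":{"series":{"type":"array"},"squeeze":{"type":"number"}},"required":["series"]}

```bash
mkdir -p pics; cat > h.py <<'E'
from rig import *
import numpy as np, cv2
from scipy.spatial.transform import Rotation as R
def cam(name):
    s=read_state(); d=get_image(name); f=240/np.tan(np.radians(d["vertical_fov"])/2)
    if name=="wrist":
        H=np.array(d["hand_eye"]); Rt=R.from_quat(s["eef_rot"]).as_matrix()
        Rw=Rt@H[:3,:3]; o=Rt@H[:3,3]+s["position"]
    else:
        Rc=cv2.Rodrigues(np.array(d["rvec"],float))[0]; Rw=Rc.T; o=-Rc.T@np.array(d["tvec"]).ravel()
    return d,f,Rw,o
def ray(c,p):
    d,f,Rw,o=c; v=Rw@np.array([(p[0]-d["cx"])/f,(p[1]-d["cy"])/f,1]); return o,v/np.linalg.norm(v)
def atz(c,p,z):
    o,v=ray(c,p); return o+v*(z-o[2])/v[2]
def tri(rs):
    A=0;b=0
    for o,v in rs:
        P=np.eye(3)-np.outer(v,v);A=A+P;b=b+P@o
    x=np.linalg.solve(A,b); return x,[np.linalg.norm((np.eye(3)-np.outer(v,v))@(x-o)) for o,v in rs]
def save(c,n): cv2.imwrite("pics/"+n,c[0]["img"][:,:,::-1])
E
cat > a.py <<'E'
from h import *
np.set_printoptions(precision=4,suppress=True)
s=read_state();print(s["position"],s["eef_rot"],s["clock"],s["ft_force"],s["grip_width"])
C={}
for n in ["side","top","wrist"]:
    C[n]=cam(n); save(C[n],n+"1.png"); print(n,C[n][3],C[n][1],C[n][2][:,2],C[n][2][:,0])
    for t in ["holder","slot","vee_jaw","sliding_jaw","seat","jar_teal","jar_olive","jar_purple","vial_pink"]:
        print(n,t,[(np.round(e["point"]),round(e["score"],2)) for e in tip_of(n,t)[:3]])
print(read_state()["clock"])
E
python3 a.py
```

```text
[0.1779 0.6509 0.2446] [ 0.133   0.9911 -0.0006 -0.0001] 0.0 [-0.3993  0.2607 -0.4034] 1.00197742960516
side [0.3612 0.8522 0.6537] 604.9854932405924 [ 0.1814 -0.756  -0.6289] [-0.9718 -0.2359  0.0033]
side holder [(array([336., 208.]), 0.77), (array([342., 168.]), 0.29)]
side slot [(array([343., 170.]), 0.81)]
side vee_jaw []
side sliding_jaw [(array([333., 215.]), 0.98), (array([332., 205.]), 0.42), (array([335., 206.]), 0.18)]
side seat [(array([328., 218.]), 0.78)]
side jar_teal [(array([251., 307.]), 0.85), (array([217., 269.]), 0.83), (array([298., 264.]), 0.8)]
side jar_olive [(array([349., 312.]), 0.87), (array([334., 207.]), 0.16)]
side jar_purple [(array([342., 400.]), 0.57)]
side vial_pink [(array([411., 262.]), 0.66), (array([342., 169.]), 0.24), (array([333., 208.]), 0.24)]
top [0.481  0.1565 0.9278] 437.3582454106445 [ 0.0581 -0.0253 -0.998 ] [ 0.009  -0.9996  0.0259]
top holder [(array([399., 242.]), 0.67)]
top slot [(array([437., 246.]), 0.64), (array([280., 282.]), 0.36)]
top vee_jaw []
top sliding_jaw [(array([391., 243.]), 0.51)]
top seat [(array([381., 242.]), 0.85), (array([401., 242.]), 0.6)]
top jar_teal [(array([276., 212.]), 0.81), (array([328., 226.]), 0.6), (array([307., 174.]), 0.6)]
top jar_olive [(array([284., 280.]), 0.68), (array([401., 240.]), 0.53)]
top jar_purple [(array([207., 286.]), 0.93)]
top vial_pink [(array([345., 316.]), 0.4)]
wrist [0.1    0.6717 0.3743] 419.2282920984037 [ 0.3053 -0.0836 -0.9486] [ 0.2632  0.9647 -0.0003]
wrist holder []
wrist slot []
wrist vee_jaw []
wrist sliding_jaw []
wrist seat []
wrist jar_teal []
wrist jar_olive []
wrist jar_purple []
wrist vial_pink []
1.5
```

View images.

View pics/side1.png

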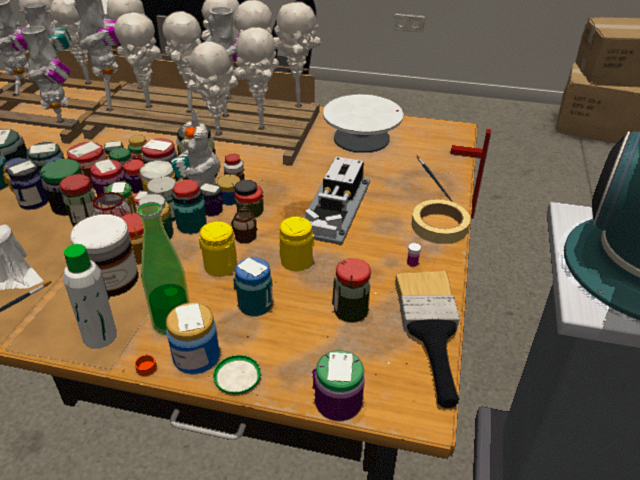

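View pics/top1.png

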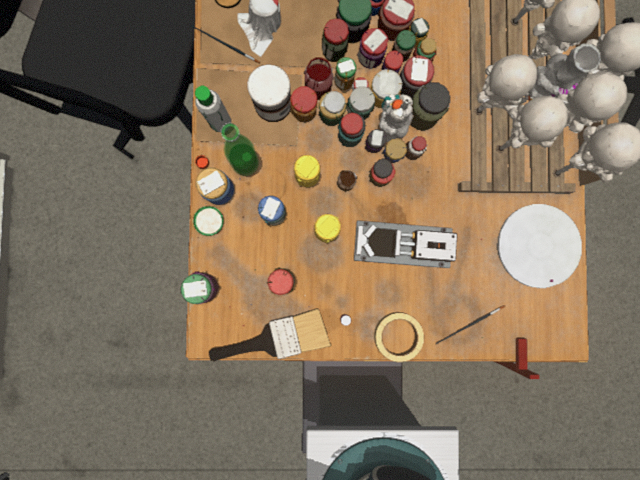

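The side view shows the teal jar at (253,290) with two yellow decoys near it and the holder at (335,205). In the top view the jar is at (271,210) and the holder runs from the vee at (378,242) to the slot at (437,246).

```bash
cat > b.py <<'E'
from h import *
np.set_printoptions(precision=4,suppress=True)
S=cam("side");T=cam("top")
for n,a,b,z in [("teal",(251,307),(276,212),0),("slot",(343,170),(437,246),.048),("seat",(328,218),(381,242),.01),("sj",(333,215),(391,243),0),("hold",(336,208),(399,242),0),("olive",(349,312),(284,280),0),("purple",(342,400),(207,286),0),("vial",(411,262),(345,316),0)]:
    print(n,*tri([ray(S,a),ray(T,b)]),atz(S,a,z)[:2],atz(T,b,z)[:2])
im=T[0]["img"]; cv2.imwrite("pics/tc.png",cv2.resize(im[190:290,250:470],None,fx=3.6,fy=3.6,interpolation=cv2.INTER_CUBIC)[:,:,::-1])
im=S[0]["img"]; cv2.imwrite("pics/sc.png",cv2.resize(im[140:330,220:400],None,fx=3.1,fy=3.1,interpolation=cv2.INTER_CUBIC)[:,:,::-1])
E
python3 b.py
```

```text
teal [ 0.6071  0.2329 -0.0087] [np.float64(0.002105363643419883), np.float64(0.0021053636434201057)] [0.606  0.2412] [0.6039 0.2316]
slot [ 0.5335 -0.0993  0.0468] [np.float64(0.0012285347547952821), np.float64(0.0012285347547952446)] [ 0.5344 -0.0972] [ 0.5322 -0.0992]
seat [0.5401 0.0089 0.0121] [np.float64(0.0014215666141757476), np.float64(0.001421566614175884)] [0.5393 0.0059] [0.5416 0.0088]
sj [ 0.5374 -0.0142  0.0028] [np.float64(0.002906144531504106), np.float64(0.0029061445315044215)] [ 0.5352 -0.0183] [ 0.5404 -0.0143]
hold [ 0.5374 -0.0308  0.007 ] [np.float64(0.004871553729960274), np.float64(0.004871553729960218)] [ 0.5345 -0.0409] [ 0.5427 -0.0314]
olive [ 0.4599  0.2129 -0.0032] [np.float64(0.0002408385486489904), np.float64(0.000240838548649034)] [0.4596 0.216 ] [0.4597 0.2126]
purple [ 0.4419  0.3737 -0.002 ] [np.float64(0.0038746217563788484), np.float64(0.0038746217563788523)] [0.4378 0.3745] [0.4458 0.3738]
vial [0.3838 0.0833 0.0036] [np.float64(0.0016937165470039806), np.float64(0.0016937165470038865)] [0.3823 0.0785] [0.3851 0.0832]
```

View pics/tc.png

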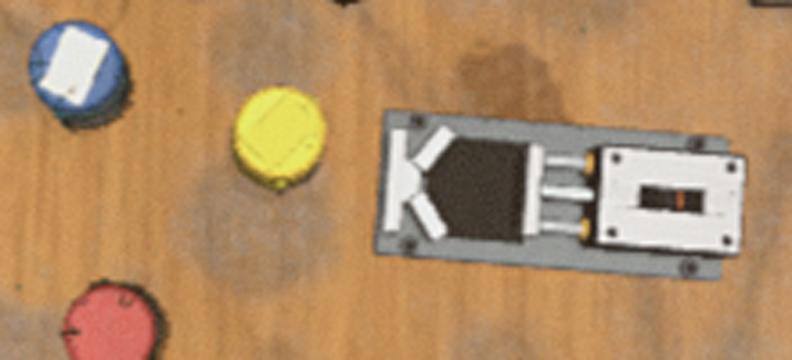

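View pics/sc.png

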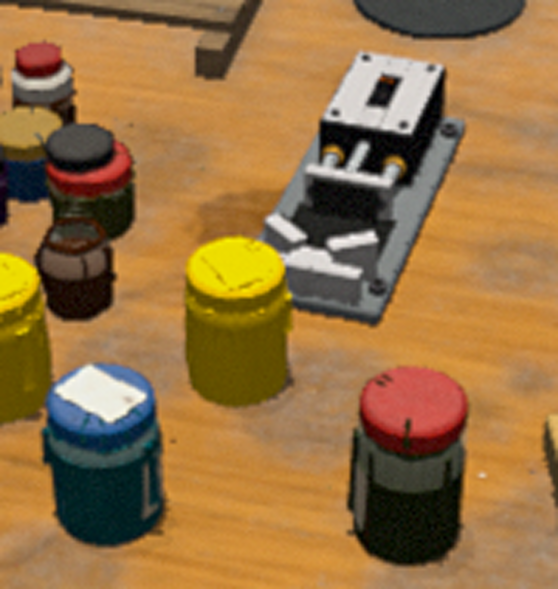

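The crops show the jaw close to the vee, with plate edges giving a holder yaw of about -3.7°. Next I move over the slot, shutting and turning the fingers on the way.

Request:
{"name": "drive_tool", "arguments": {
  "series": [
    [-541,-630,0,78.3,1],
    [-541,-630,0,78.3,1],
    [-541,-630,0,78.3,1],
    [-541,-630,0,78.3,1],
    [-541,-630,0,78.3,1],
    [-541,-630,0,78.3,1],
    [-541,-630,0,78.3,1],
    [-541,-630,0,78.3,1],
    [-541,-630,0,78.3,1],
    [-541,-630,0,78.3,1],
    [-541,-630,0,78.3,1],
    [-541,-630,0,78.3,1],
    [-541,-630,0,78.3,1],
    [-541,-630,0,78.3,1],
    [-541,-630,0,78.3,1],
    [-541,-630,0,78.3,1],
    [-541,-630,0,78.3,1]
  ]
}}

```text
clock: 3.72
position: [0.5335, -0.098, 0.2457]
eef_rot: [0.728, 0.685, 0.0, 0.0]
ft_force: [0.4, 0.1, 0.2]
grip_width: 0.002
grip_force: 0.0
```

```bash
cat > c.py <<'E'
from h import *
np.set_printoptions(precision=4,suppress=True)
s=read_state();M=R.from_quat(s["eef_rot"]).as_matrix();print(s["position"],M[:,0],M[:,1])
W=cam("wrist");save(W,"w1.png")
for n,z in [("slot",.048),("seat",.01),("sliding_jaw",0),("holder",0)]:
    for e in tip_of("wrist",n)[:2]: print(n,e,atz(W,e["point"],z))
E
python3 c.py
```

```text
[ 0.5335 -0.098   0.2457] [0.061  0.9981 0.    ] [ 0.9981 -0.061   0.0006]
slot {'point': [325.5, 208.4], 'score': 0.9} [ 0.5355 -0.0995  0.048 ]
slot {'point': [329.2, 72.1], 'score': 0.45} [0.5442 0.0016 0.048 ]
seat {'point': [329.2, 73.2], 'score': 0.73} [0.5447 0.0031 0.01  ]
sliding_jaw {'point': [325.5, 101.5], 'score': 0.64} [ 0.5405 -0.0185  0.    ]
holder {'point': [323.6, 126.0], 'score': 0.65} [ 0.5377 -0.0384  0.    ]
```

View pics/w1.png

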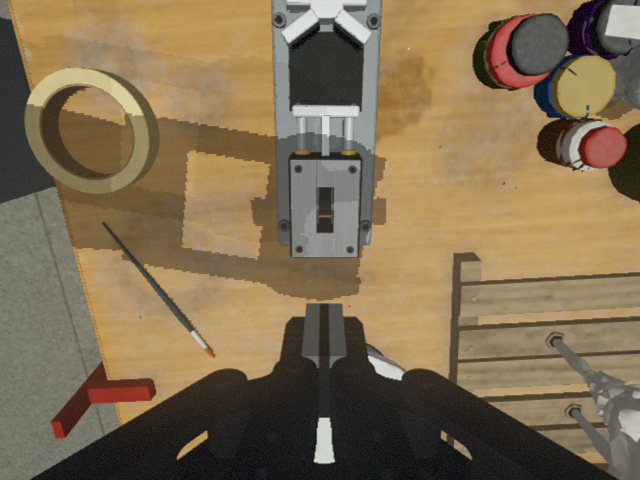

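The wrist view shows the slot centred at (325.5,209), and the holder is parallel to the tool's x axis. I'll descend beside the wheel's top, ready for an opening stroke.

Request:
{"name": "drive_tool", "arguments": {
  "series": [
    [8,1.3,60,0,1],
    [8,1.3,120,0,1],
    [8,1.3,170,0,1],
    [8,1.3,174,0,1],
    [8,1.3,174,0,1]
  ]
}}

```text
clock: 4.6
position: [0.5355, -0.0912, 0.0713]
eef_rot: [0.729, 0.685, -0.0, -0.0]
ft_force: [0.3, -0.2, -0.1]
grip_width: -0.001
grip_force: 0.0
```

Request:
{"name": "drive_tool", "arguments": {
  "series": [
    [0,0,1,0,1],
    [0,0,2,0,1],
    [0,0,2,0,1]
  ]
}}

```text
clock: 4.97
position: [0.5356, -0.0913, 0.0695]
eef_rot: [0.729, 0.685, 0.0, 0.0]
ft_force: [0.1, 0.4, 0.4]
grip_width: 0.0
grip_force: 0.0
```

Request:
{"name": "drive_tool", "arguments": {
  "series": [
    [0,0,1,0,1],
    [0,0,2,0,1],
    [0,0,2,0,1]
  ]
}}

```text
clock: 5.35
position: [0.5358, -0.0914, 0.0683]
eef_rot: [0.729, 0.685, 0.0, 0.0]
ft_force: [-3.1, 1.4, 10.8]
grip_width: -0.001
grip_force: 5.5
```

Request:
{"name": "drive_tool", "arguments": {
  "series": [
    [-4,0,0,0,1],
    [-8,0,0,0,1],
    [-12,0,0,0,1],
    [-16,0,0,0,1],
    [-19,0,0,0,1]
  ]
}}

```text
clock: 5.98
position: [0.5345, -0.1102, 0.0682]
eef_rot: [0.729, 0.685, 0.0, 0.0]
ft_force: [-3.3, 3.2, 7.9]
grip_width: 0.0
grip_force: 3.8
```

Request:
{"name": "drive_tool", "arguments": {
  "series": [
    [0,0,-4,0,1],
    [20,0,-4,0,1],
    [20,0,0,0,1],
    [13,0,0,0,1],
    [6,0,0,0,1],
    [0,0,0,0,1],
    [0,0,-4,0,1],
    [20,0,-4,0,1],
    [20,0,0,0,1],
    [13,0,0,0,1],
    [6,0,0,0,1],
    [0,0,0,0,1],
    [0,0,-4,0,1],
    [20,0,-4,0,1],
    [20,0,0,0,1],
    [13,0,0,0,1],
    [6,0,0,0,1],
    [0,0,0,0,1]
  ]
}}

```text
clock: 8.22
position: [0.5346, -0.1097, 0.0682]
eef_rot: [0.729, 0.685, 0.0, -0.0]
ft_force: [-4.9, 3.3, 10.9]
grip_width: 0.001
grip_force: 5.2
```

```bash
cat > d.py <<'E'
from h import *
T=cam("top")
for n,z in [("sliding_jaw",0)]:
    for k in (tip_of,find_in):
        for e in k("top",n)[:2]: print(n,e,atz(T,e["point"],z))
cv2.imwrite("pics/td.png",cv2.resize(T[0]["img"][200:290,340:480],None,fx=5,fy=5,interpolation=cv2.INTER_CUBIC)[:,:,::-1])
E
python3 d.py
```

```text
sliding_jaw {'point': [401.3, 245.5], 'score': 0.66} [ 0.53528372 -0.03634961  0.        ]
sliding_jaw {'point': [407.3, 243.3], 'score': 0.73} [ 0.5401275  -0.04924197  0.        ]
```

View pics/td.png

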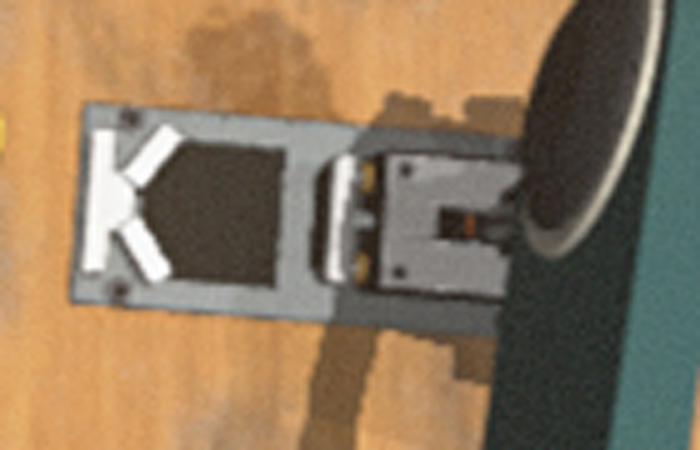

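The jaw is about 20 mm back, so there is plenty of room. Next I go over the jar.

Request:
{"name": "drive_tool", "arguments": {
  "series": [
    [0,0,-60,0,1],
    [0,0,-120,0,0.5],
    [60,10,-180,0,0],
    [120,20,-180,0,0],
    [180,30,-180,0,0],
    [240,40,-180,0,0],
    [300,45,-180,0,0],
    [349,50,-180,0,0],
    [349,50,-180,0,0],
    [349,50,-180,0,0]
  ]
}}

```text
clock: 9.62
position: [0.6058, 0.2352, 0.2466]
eef_rot: [0.729, 0.685, -0.001, -0.0]
ft_force: [-0.2, -0.3, 0.6]
grip_width: 1.0
grip_force: 0.0
```

```bash
cat > e.py <<'E'
from h import *
np.set_printoptions(precision=4,suppress=True)
s=read_state();M=R.from_quat(s["eef_rot"]).as_matrix();print(s["clock"],s["position"],M[:,0],M[:,1])
W=cam("wrist");save(W,"w2.png")
for e in tip_of("wrist","jar_teal")[:3]: print(e,atz(W,e["point"],0))
T=cam("side")
im=W[0]["img"];hsv=cv2.cvtColor(im,cv2.COLOR_RGB2HSV)
m=cv2.inRange(hsv,(98,110,60),(125,255,255));n,l,st,c=cv2.connectedComponentsWithStats(m)
for i in range(1,n):
    if st[i,4]>300: print(st[i],c[i],atz(W,c[i],.076))
E
python3 e.py
```

```text
9.625 [0.6058 0.2352 0.2466] [ 0.0615  0.9981 -0.0007] [ 0.9981 -0.0615 -0.0008]
{'point': [411.1, 265.3], 'score': 0.96} [0.6859 0.16   0.    ]
{'point': [320.7, 194.2], 'score': 0.64} [0.6034 0.2348 0.    ]
{'point': [287.4, 311.8], 'score': 0.57} [0.5625 0.1173 0.    ]
```

View pics/w2.png

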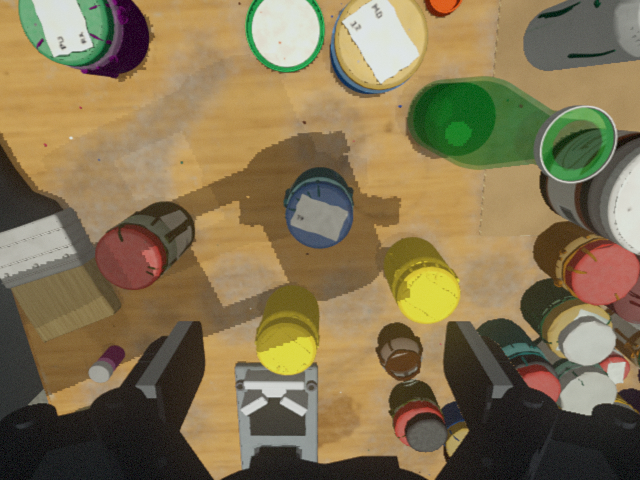

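The wrist view shows the teal jar's blue lid centred at about (319.5,213), with room for the fingers at both sides along tool y.

```bash
cat > f.py <<'E'
from h import *
np.set_printoptions(precision=4,suppress=True)
W=cam("wrist");S=cam("side");T=cam("top")
print(tri([ray(W,(319.5,213)),ray(S,(253.2,269.5)),ray(T,(271.5,208.5))]))
print(atz(W,(319.5,213),.076),atz(S,(253.2,269.5),.076),atz(T,(271.5,208.5),.076))
a,b=atz(W,(287,213),.07),atz(W,(353,213),.07);print(np.linalg.norm(a-b))
E
python3 f.py
```

```text
(array([0.6018, 0.2343, 0.0706]), [np.float64(0.001727516430020189), np.float64(0.0014304612251693706), np.float64(0.0006674798858858839)])
[0.6037 0.2358 0.076 ] [0.5983 0.2394 0.076 ] [0.6006 0.2344 0.076 ]
0.04974778320460241
```

Request:
{"name": "drive_tool", "arguments": {
  "series": [
    [0,-4,60,0,0],
    [0,-4,120,0,0],
    [0,-4,170,0,0],
    [0,-4,200,0,0],
    [0,-4,200,0,0],
    [0,-4,200,0,0.3],
    [0,-4,200,0,0.5],
    [0,-4,200,0,0.7],
    [0,-4,200,0,0.7],
    [0,-4,200,0,0.7]
  ],
  "squeeze": 30
}}

```text
clock: 11.18
position: [0.6029, 0.2354, 0.0495]
eef_rot: [0.729, 0.685, 0.001, 0.001]
ft_force: [-0.5, -1.0, 6.2]
grip_width: 0.6
grip_force: 30.9
```

Request:
{"name": "drive_tool", "arguments": {
  "series": [
    [0,0,-30,0,0.7],
    [0,0,-70,0,0.7],
    [0,0,-120,0,0.7],
    [0,0,-120,0,0.7],
    [0,0,-120,0,0.7]
  ]
}}

```text
clock: 11.8
position: [0.6019, 0.2351, 0.1673]
eef_rot: [0.729, 0.685, 0.0, 0.0]
ft_force: [0.2, -0.1, -4.4]
grip_width: 0.601
grip_force: 33.0
```

```bash
cat > g.py <<'E'
from h import *
np.set_printoptions(precision=4,suppress=True)
s=read_state();print(s["position"],s["ft_force"],s["grip_width"])
M=R.from_quat(s["eef_rot"]).as_matrix()
W=cam("wrist");S=cam("side")
p=[e["point"] for e in tip_of("side","jar_teal")[:3]];print(p)
t=np.array([.5413,.0060])-s["position"][:2];print("to seat-2mm",M[:2,:2].T@t)
a=np.hstack([W[0]["img"],S[0]["img"]]);cv2.imwrite("pics/g.png",cv2.resize(a,(800,300),interpolation=cv2.INTER_AREA)[:,:,::-1])
E
python3 g.py
```

```text
[0.6019 0.2351 0.1673] [ 0.1993 -0.0713 -4.3987] 0.6005041572188633
[[298.2, 261.7], [247.6, 247.0], [217.8, 266.8]]
to seat-2mm [-0.2324 -0.0462]
```

View pics/g.png

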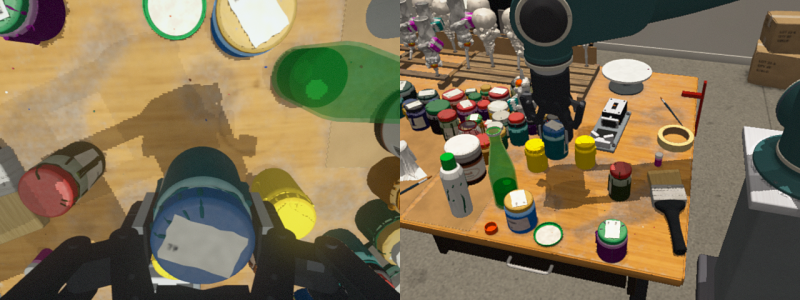

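Request:
{"name": "drive_tool", "arguments": {
  "series": [
    [-60,-12,0,0,0.7],
    [-120,-24,0,0,0.7],
    [-180,-36,0,0,0.7],
    [-230,-45,0,0,0.7],
    [-236,-46,0,0,0.7],
    [-236,-46,0,0,0.7],
    [-236,-46,40,0,0.7],
    [-236,-46,80,0,0.7],
    [-236,-46,98,0,0.7],
    [-236,-46,103,0,0.7],
    [-236,-46,106,0,0.7],
    [-236,-46,106,0,0.7]
  ]
}}

```text
clock: 13.45
position: [0.5419, 0.0026, 0.0623]
eef_rot: [0.729, 0.685, 0.0, 0.0]
ft_force: [0.6, 0.0, -2.5]
grip_width: 0.602
grip_force: 32.9
```

Request:
{"name": "drive_tool", "arguments": {
  "series": [
    [0,0,1,0,0.7],
    [0,0,2,0,0.7],
    [0,0,2,0,0.7]
  ]
}}

```text
clock: 13.82
position: [0.5416, 0.0025, 0.0596]
eef_rot: [0.729, 0.685, 0.0, 0.0]
ft_force: [1.0, -1.0, 0.2]
grip_width: 0.603
grip_force: 33.2
```

Request:
{"name": "drive_tool", "arguments": {
  "series": [
    [0,0,0.5,0,0.5],
    [0,0,0.5,0,0.3],
    [0,0,0.5,0,0.1],
    [0,0,0.5,0,0],
    [0,0,0.5,0,0],
    [0,0,-30,0,0],
    [0,0,-70,0,0],
    [0,0,-130,0,0],
    [-40,0,-180,0,0],
    [-80,0,-180,0,0.5],
    [-80,0,-180,0,1],
    [-80,0,-180,0,1],
    [-80,0,-180,0,1]
  ]
}}

```text
clock: 15.45
position: [0.5364, -0.0766, 0.2389]
eef_rot: [0.729, 0.685, -0.0, -0.0]
ft_force: [-0.7, 0.6, -1.0]
grip_width: 0.145
grip_force: 0.0
```

```bash
cat > i.py <<'E'
from h import *
np.set_printoptions(precision=4,suppress=True)
s=read_state();print(s["clock"],s["position"],s["ft_force"])
M=R.from_quat(s["eef_rot"]).as_matrix()
W=cam("wrist");S=cam("side")
for n,z in [("slot",.048),("jar_teal",.01),("sliding_jaw",0)]:
    for e in tip_of("wrist",n)[:2]: print(n,e,atz(W,e["point"],z))
print("to slot",M[:2,:2].T@(np.array([.5348,-.0990])-s["position"][:2]))
a=np.hstack([W[0]["img"][:,80:560],cv2.resize(S[0]["img"][130:260,270:400],(480,480))]);cv2.imwrite("pics/i.png",cv2.resize(a,(800,400),interpolation=cv2.INTER_AREA)[:,:,::-1])
E
python3 i.py
```

```text
15.45 [ 0.5364 -0.0766  0.2389] [-0.6509  0.6114 -0.9745]
slot {'point': [324.5, 237.6], 'score': 0.57} [ 0.536  -0.1003  0.048 ]
jar_teal {'point': [324.2, 106.8], 'score': 0.68} [ 0.5419 -0.001   0.01  ]
jar_teal {'point': [323.2, 236.7], 'score': 0.43} [ 0.5342 -0.1118  0.01  ]
sliding_jaw {'point': [325.0, 153.9], 'score': 0.94} [ 0.5402 -0.0399  0.    ]
to slot [-0.0225 -0.0002]
```

View pics/i.png

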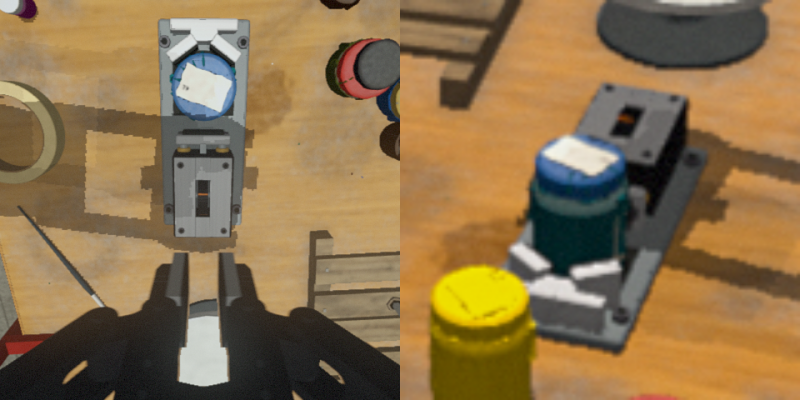

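The jar stands upright between the jaws. Two closing strokes are safe now, so I'll make them.

Request:
{"name": "drive_tool", "arguments": {
  "series": [
    [-32,0,60,0,1],
    [-32,0,120,0,1],
    [-32,0,160,0,1],
    [-32,0,168,0,1],
    [-32,0,172,0,1],
    [-25,0,172,0,1],
    [-18,0,172,0,1],
    [-12,0,172,0,1],
    [-12,0,168,0,1],
    [-32,0,168,0,1],
    [-32,0,172,0,1],
    [-25,0,172,0,1],
    [-18,0,172,0,1],
    [-12,0,172,0,1],
    [-12,0,172,0,1]
  ]
}}

```text
clock: 17.58
position: [0.5361, -0.0897, 0.0681]
eef_rot: [0.729, 0.684, 0.0, 0.001]
ft_force: [-1.6, 0.1, 11.1]
grip_width: 0.001
grip_force: 5.2
```

```bash
cat > j.py <<'E'
from h import *
T=cam("top")
for n in ("sliding_jaw","jar_teal"):
  for e in tip_of("top",n)[:2]: print(n,e,atz(T,e["point"],0))
cv2.imwrite("pics/j.png",cv2.resize(T[0]["img"][200:290,340:480],None,fx=5,fy=5,interpolation=cv2.INTER_CUBIC)[:,:,::-1])
print(read_state()["clock"])
E
python3 j.py
```

```text
sliding_jaw {'point': [397.3, 246.0], 'score': 0.5} [ 0.53412466 -0.02776607  0.        ]
jar_teal {'point': [308.1, 176.5], 'score': 0.97} [0.68130944 0.16417397 0.        ]
jar_teal {'point': [326.3, 228.2], 'score': 0.81} [0.57052573 0.12420631 0.        ]
17.725
```

View pics/j.png

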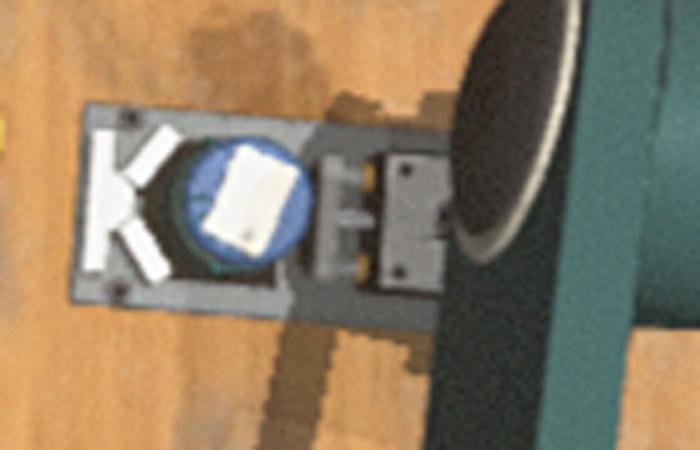

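Request:
{"name": "drive_tool", "arguments": {
  "series": [
    [0,0,-4,0,1],
    [-20,0,-4,0,1],
    [-20,0,0,0,1],
    [-17,0,0,0,1],
    [-14,0,0,0,1],
    [-11,0,0,0,1]
  ]
}}

```text
clock: 18.48
position: [0.5352, -0.1012, 0.0684]
eef_rot: [0.729, 0.684, -0.0, 0.001]
ft_force: [-5.7, -4.3, 16.7]
grip_width: 0.003
grip_force: 8.0
```

Request:
{"name": "drive_tool", "arguments": {
  "series": [
    [2,0,0,0,1],
    [4,0,0,0,1],
    [6,0,0,0,1]
  ]
}}

```text
clock: 18.85
position: [0.5357, -0.0952, 0.0684]
eef_rot: [0.729, 0.684, -0.0, 0.001]
ft_force: [-5.8, -4.0, 15.8]
grip_width: 0.001
grip_force: 7.9
```

Request:
{"name": "drive_tool", "arguments": {
  "series": [
    [1.5,0,0,0,1],
    [3,0,0,0,1],
    [4.5,0,0,0,1]
  ]
}}

```text
clock: 19.23
position: [0.536, -0.0906, 0.0682]
eef_rot: [0.729, 0.684, 0.0, 0.001]
ft_force: [-2.8, -1.3, 12.2]
grip_width: 0.003
grip_force: 6.0
```

Request:
{"name": "drive_tool", "arguments": {
  "series": [
    [0,0,-4,0,1],
    [-16,0,-4,0,1],
    [-16,0,-0.5,0,1],
    [-16,0,-0.5,0,1],
    [-14,0,-0.5,0,1],
    [-12,0,-0.5,0,1]
  ]
}}

```text
clock: 19.98
position: [0.5351, -0.1027, 0.0685]
eef_rot: [0.729, 0.684, -0.0, 0.001]
ft_force: [-4.9, -3.3, 12.4]
grip_width: 0.002
grip_force: 6.1
```

```bash
python3 j.py
```

```text
sliding_jaw {'point': [397.4, 246.3], 'score': 0.56} [ 0.53348547 -0.02797992  0.        ]
jar_teal {'point': [308.1, 176.4], 'score': 0.62} [0.68152608 0.16417632 0.        ]
jar_teal {'point': [381.6, 240.5], 'score': 0.61} [0.54553053 0.00589137 0.        ]
20.125
```

Request:
{"name": "drive_tool", "arguments": {
  "series": [
    [2,0,0,0,1],
    [4,0,0,0,1],
    [5.5,0,0,0,1]
  ]
}}

```text
clock: 20.5
position: [0.5354, -0.0971, 0.0685]
eef_rot: [0.729, 0.684, -0.0, 0.001]
ft_force: [-4.2, -4.0, 11.9]
grip_width: 0.001
grip_force: 6.0
```

```bash
cat > k.py <<'E'
from h import *
import sys
np.set_printoptions(precision=4,suppress=True)
T=cam("top");S=cam("side");np.savez("pics/"+sys.argv[1],t=T[0]["img"],s=S[0]["img"])
s=np.array([.5413,.0078])
for n,c,b in (("top",T,(200,290,340,420)),("side",S,(130,260,270,400))):
    im=c[0]["img"][b[0]:b[1],b[2]:b[3]]
    m=cv2.inRange(cv2.cvtColor(im,cv2.COLOR_RGB2HSV),(100,110,50),(125,255,255))
    k,l,st,ce=cv2.connectedComponentsWithStats(m);i=1+np.argmax(st[1:,4]);q=cv2.convexHull(np.argwhere(l==i)[:,::-1].astype(np.int32))
    M=cv2.moments(q);p=np.array([M["m10"]/M["m00"]+b[2],M["m01"]/M["m00"]+b[0]])
    w=atz(c,p,.08)[:2];print(n,st[i],p,w,"holder dx,dy from seat",np.dot(w-s,[.998,-.061])*1e3,np.dot(w-s,[.061,.998])*1e3)
E
python3 k.py A
```

```text
top [40 48  3  2  4] [381.  248.5] [0.5243 0.02  ] holder dx,dy from seat -17.679011540692393 11.17618879372362
side [ 44  44  30  21 256] [328.6218 184.5686] [0.5398 0.0044] holder dx,dy from seat -1.2971702318488607 -3.484687861003097
```

Request:
{"name": "drive_tool", "arguments": {
  "series": [
    [2,0,0,0,1],
    [4,0,0,0,1],
    [6,0,0,0,1]
  ]
}}

```text
clock: 20.98
position: [0.5358, -0.0911, 0.0684]
eef_rot: [0.729, 0.684, -0.0, 0.001]
ft_force: [-2.4, -2.8, 9.3]
grip_width: 0.003
grip_force: 4.6
```

```bash
python3 k.py B
```

```text
top [41 48  3  3  4] [382.     249.3333] [0.5227 0.0181] holder dx,dy from seat -19.16165311423319 9.124802707415995
side [ 44  45  29  20 255] [328.5939 185.1346] [0.5395 0.0061] holder dx,dy from seat -1.7342550663521312 -1.7971415496795513
```

The jar is being shoved toward the vee (1.5 mm per 6 mm of rim). I'll make shorter strokes now.

Request:
{"name": "drive_tool", "arguments": {
  "series": [
    [0,0,-4,0,1],
    [-15,0,-4,0,1],
    [-15,0,0,0,1],
    [-15,0,0,0,1],
    [-14,0,0,0,1],
    [-13,0,0,0,1],
    [-12,0,0,0,1]
  ]
}}

```text
clock: 21.95
position: [0.535, -0.1031, 0.0685]
eef_rot: [0.729, 0.684, -0.0, 0.001]
ft_force: [-4.2, -4.8, 12.4]
grip_width: 0.003
grip_force: 6.1
```

Request:
{"name": "drive_tool", "arguments": {
  "series": [
    [0.5,0,0,0,1],
    [1,0,0,0,1],
    [1.5,0,0,0,1]
  ]
}}

```text
clock: 22.32
position: [0.5351, -0.1016, 0.0685]
eef_rot: [0.729, 0.684, -0.0, 0.001]
ft_force: [-4.2, -3.4, 11.5]
grip_width: 0.001
grip_force: 6.0
```

Request:
{"name": "drive_tool", "arguments": {
  "series": [
    [0.5,0,0,0,1],
    [1,0,0,0,1],
    [1.5,0,0,0,1]
  ]
}}

```text
clock: 22.7
position: [0.5352, -0.1001, 0.0685]
eef_rot: [0.729, 0.684, -0.0, 0.001]
ft_force: [-4.1, -3.6, 12.7]
grip_width: -0.003
grip_force: 6.0
```

```bash
python3 k.py C | tail -1
```

```text
side [ 44  45  29  21 263] [328.3116 185.439 ] [0.5397 0.0071] holder dx,dy from seat -1.5338070705580715 -0.754827155011499
```

Request:
{"name": "drive_tool", "arguments": {
  "series": [
    [0.5,0,0,0,1],
    [1,0,0,0,1],
    [1.5,0,0,0,1]
  ]
}}

```text
clock: 23.18
position: [0.5353, -0.0987, 0.0685]
eef_rot: [0.729, 0.684, -0.0, 0.001]
ft_force: [-4.2, -4.2, 12.8]
grip_width: 0.001
grip_force: 6.0
```

Request:
{"name": "drive_tool", "arguments": {
  "series": [
    [0.5,0,0,0,1],
    [1,0,0,0,1],
    [1.5,0,0,0,1]
  ]
}}

```text
clock: 23.55
position: [0.5354, -0.0972, 0.0685]
eef_rot: [0.729, 0.684, -0.0, 0.001]
ft_force: [-4.1, -5.1, 11.4]
grip_width: 0.002
grip_force: 6.0
```

Request:
{"name": "drive_tool", "arguments": {
  "series": [
    [0.4,0,0,0,1],
    [0.8,0,0,0,1],
    [0.8,0,0,0,1]
  ]
}}

```text
clock: 23.92
position: [0.5355, -0.0963, 0.0685]
eef_rot: [0.729, 0.684, -0.0, 0.001]
ft_force: [-3.3, -3.9, 12.3]
grip_width: -0.0
grip_force: 6.0
```

```bash
python3 k.py D | tail -1; python3 -c "
from h import *
print(read_state()['ft_force'])"
```

```text
[-4.3890238  -4.00996938 13.55218465]Traceback (most recent call last):
  File "k.py", line 10, in <module>
    M=cv2.moments(q);p=np.array([M["m10"]/M["m00"]+b[2],M["m01"]/M["m00"]+b[0]])
                                 ~~~~~~~~^~~~~~~~~
ZeroDivisionError: float division by zero
```

Request:
{"name": "drive_tool", "arguments": {
  "series": [
    [0.5,0,0,0,1],
    [1,0,0,0,1],
    [1.5,0,0,0,1]
  ]
}}

```text
clock: 24.4
position: [0.5356, -0.0949, 0.0685]
eef_rot: [0.729, 0.684, -0.0, 0.001]
ft_force: [-4.1, -4.8, 12.3]
grip_width: 0.0
grip_force: 5.9
```

```bash
sed -i 's/^for n,c,b in .*/for n,c,b in [("side",S,(130,260,270,400))]:/' k.py; python3 k.py E | tail -1
```

```text
side [ 44  45  29  22 264] [328.1319 185.8541] [0.5397 0.0085] holder dx,dy from seat -1.594612444759432 0.5596479959837095
```

Request:
{"name": "drive_tool", "arguments": {
  "series": [
    [0.5,0,0,0,1],
    [1,0,0,0,1],
    [1.5,0,0,0,1]
  ]
}}

```text
clock: 24.88
position: [0.5357, -0.0934, 0.0685]
eef_rot: [0.729, 0.684, -0.0, 0.001]
ft_force: [-3.8, -4.1, 11.9]
grip_width: -0.001
grip_force: 5.7
```

Request:
{"name": "drive_tool", "arguments": {
  "series": [
    [0,0,-4,0,1],
    [-13,0,-4,0,1],
    [-13,0,0,0,1],
    [-13,0,0,0,1],
    [-12.5,0,0,0,1],
    [-12,0,0,0,1],
    [-11.5,0,0,0,1],
    [-11,0,0,0,1]
  ]
}}

```text
clock: 25.88
position: [0.535, -0.1043, 0.0685]
eef_rot: [0.729, 0.684, -0.0, 0.001]
ft_force: [-4.2, -3.5, 12.3]
grip_width: 0.004
grip_force: 6.2
```

Request:
{"name": "drive_tool", "arguments": {
  "series": [
    [0.5,0,0,0,1],
    [1,0,0,0,1],
    [1.5,0,0,0,1]
  ]
}}

```text
clock: 26.25
position: [0.5351, -0.1028, 0.0685]
eef_rot: [0.729, 0.684, -0.0, 0.001]
ft_force: [-4.2, -3.3, 11.8]
grip_width: 0.001
grip_force: 6.1
```

```bash
python3 k.py F | tail -1
```

```text
side [ 44  46  29  21 263] [328.134  186.2898] [0.5394 0.0098] holder dx,dy from seat -1.9682948509513674 1.839316346752063
```

Request:
{"name": "drive_tool", "arguments": {
  "series": [
    [0.5,0,0,0,1],
    [1,0,0,0,1],
    [1.5,0,0,0,1]
  ]
}}

```text
clock: 26.72
position: [0.5352, -0.1013, 0.0685]
eef_rot: [0.729, 0.684, -0.0, 0.001]
ft_force: [-4.5, -4.5, 13.3]
grip_width: 0.001
grip_force: 6.1
```

Request:
{"name": "drive_tool", "arguments": {
  "series": [
    [0.5,0,0,0,1],
    [1,0,0,0,1],
    [1.5,0,0,0,1]
  ]
}}

```text
clock: 27.1
position: [0.5353, -0.1, 0.0685]
eef_rot: [0.729, 0.684, -0.0, 0.001]
ft_force: [-4.3, -7.2, 11.6]
grip_width: -0.004
grip_force: 6.0
```

```bash
python3 k.py G | tail -1
```

```text
side [ 43  46  30  21 259] [327.9659 186.4287] [0.5396 0.0102] holder dx,dy from seat -1.8131415068403613 2.332714158632652
```

The drag jumped to 7.2 N, so the jar is home. I'll average a few readings before going any further.

```bash
cat > l.py <<'E'
from h import *
a=[]
for i in range(8): get_image("top"); a.append(read_state()["ft_force"])
a=np.array(a);print(a.mean(0).round(2),a.std(0).round(2),read_state()["clock"])
E
python3 l.py
```

```text
[-4.48 -5.85 12.1 ] [0.26 0.42 0.5 ] 27.6
```

Request:
{"name": "drive_tool", "arguments": {
  "series": [
    [0.2,0,0,0,1],
    [0.4,0,0,0,1]
  ]
}}

```text
clock: 27.85
position: [0.5353, -0.0997, 0.0685]
eef_rot: [0.729, 0.684, -0.0, 0.001]
ft_force: [-5.0, -8.0, 10.9]
grip_width: 0.005
grip_force: 5.9
```

```bash
python3 l.py
```

```text
[-4.49 -6.83 11.85] [0.5  0.56 0.4 ] 28.25
```

Request:
{"name": "drive_tool", "arguments": {
  "series": [
    [0.1,0,0,0,1],
    [0.2,0,0,0,1]
  ]
}}

```text
clock: 28.5
position: [0.5353, -0.0996, 0.0685]
eef_rot: [0.729, 0.684, -0.0, 0.001]
ft_force: [-3.7, -7.7, 12.4]
grip_width: -0.004
grip_force: 5.9
```

```bash
python3 l.py
```

```text
[-4.77 -7.44 11.68] [0.4  0.44 0.6 ] 28.9
```

The steady drag is 7.7 N, inside the 7 to 8 N band. I lift off straight up.

Request:
{"name": "drive_tool", "arguments": {
  "series": [
    [0,0,-5,0,1],
    [0,0,-20,0,1],
    [0,0,-70,0,1],
    [0,0,-120,0,1],
    [0,0,-150,0,1],
    [0,0,-150,0,1],
    [0,0,-150,0,1]
  ]
}}

```text
clock: 29.78
position: [0.5348, -0.0983, 0.2174]
eef_rot: [0.729, 0.685, -0.0, -0.0]
ft_force: [0.4, 0.5, -0.4]
grip_width: -0.0
grip_force: 0.0
```

```bash
python3 l.py; python3 k.py H|tail -1
```

```text
[-0.13 -0.23 -0.22] [0.38 0.48 0.44] 30.175
side [ 44  46  29  21 263] [328.1329 186.4172] [0.5394 0.0101] holder dx,dy from seat -2.0745985789723402 2.213987528523905
```

```bash
python3 -c "
from rig import *
print(finish_job())"
```

```text
the job is handed in; nothing more can be done
None
```

The teal jar stands upright in the vee and the job is handed in at about 30 s. I stopped at about 7.5 N of rim drag (aim 7 to 8 N), but I estimated the jar's final squeeze (roughly 7 N) from that drag and did not measure it; the hand-in returned no verdict.

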